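# Put the eye loupe away in the push-latch instrument case

## Robot

A 6-joint arm with a two-finger parallel gripper is mounted at the origin on a cart in front of the work surface, level with it; the furniture and walls round the work are solid. World frame = base frame: x ahead of the robot, y to its left, z up, the work surface at z = 0. Lengths are in m, angles in degrees, forces in N, time in s.
With the tool pointing down it reaches from about 0.375 to 0.9 m from the base axis. Payload 3.1 kg.
Tool frame: the origin (TCP) lies on the centre line of the jaws, within the pads' length; the fingertips stand 14 mm ahead of it and the grasp point (between the pads) lies 5 mm behind it (bot.tips_ahead is the distance from the TCP to the fingertips, in m); z points along the fingers, y is the line along which they close (so a half turn about z gives the same grasp; the last joint's range is limited). The gripper opens to 87 mm and grips with 3 to 60 N. Pads are 19 mm wide; open, the fingers measure 117 mm over their backs; the gripper's body (75 mm by 190 mm) begins 51 mm behind the grasp point.
Start: joints at [-74.57, 30.224, 82.088, -0, 67.689, -10.227], TCP at [0.271, -0.563, 0.237] pointing down, gripper open.
Joint ranges: [-176.69, 176.69], [-43.24, 126.21], [12.49, 139.97], [-82, 262], [0, 151.66], [-163.58, 163.58]. Speed limits (degrees/s): [159.86, 159.86, 180, 180, 180, 180].

## Interface

Orientations are given as a 3x3 rotation matrix whose columns are the frame's x, y, z axes.
In Python, from rig import bot gives the robot as it stands.
- The arm moves only by the tool play_rows, never from a script. Its argument "moves" is a list that holds one entry, the list of rows, each a list of 6 numbers: the shift along the tool's x, y, z in mm, then the turn, a rotation vector about the tool's x, y, z in rad. A call has 1 to 5 rows; each row shifts and turns the commanded pose from where the row before left it, along the tool's axes as they then stand; what a row does not reach is not made up. A row lasts 1/10 s, in which the tool goes at most 50 mm and 8.59 degrees, less where a joint would pass 70% of its speed; a pose out of reach is approached as far as the arm can. A call with a gripper value outside its range is refused whole. "fingers" is the opening, from -1 (shut) to 1 (fully open), set as the call begins (left out, the last holds). The fingers move at their own pace and stop on an object; the grip force is fixed at half the most. Time passes only in rows, so rows that do not move let the fingers close. It gives the time, the measured TCP pose, the force, the opening and the grip force at its end, in the units of the state.
- bot.read_state(): the state, without advancing time (a new reading comes with each control period).
- bot.capture(name): name is "scene" or "top"; returns a dict with "image" (420x560x3 uint8, blue, green, red), "fx", "fy", "cx", "cy" (pixels), "R" (3x3) and "t" (3): a world point X has camera coordinates R X + t. Camera axes: x right, y down, z forward; pixel columns grow to the right and rows downward; lengths in m; the calibration is good to about 2 mm. A picture is of the moment at which its call begins. There is no depth.
- bot.hand_in(): hands the job in; it is judged then, once.
Trained networks look in a picture, given as the dict that the camera call returned (one of the last four; its "shot" number tells which), for a name from the list of things; names that differ only in an ending like _2 or _b are one class to them, and where a whole thing is asked for, a point or a joint stands for the part that bears it (a point fixed in the world has none). Each returns a list of dicts, best first, with "confidence" (0 to 1); they miss things now and then, are a little off and sometimes report something else, mostly with a low value. They report only what shows in the picture. A call takes as long as a camera call.
- bot.search_frame(picture, query): "centre" ([column, row] in pixels, amid what is visible of it).
- bot.silhouettes(picture, query): "pixels" (420x560 bool, what is visible of it) and "centre" ([column, row] in pixels, amid what is visible of it).
- bot.pinpoint(picture, query): "centre" ([column, row] in pixels: a listed point, or the origin of a listed thing).
The state is a dict: "time_s": time; "joint_positions": joint angles; "qvel": joint speeds; "tau": joint torques, N m; "position": TCP position; "tcp_rot": TCP orientation; "force": force on the tool from outside, world axes, zero at the start; "moment": the same for the moment, N m; "opening": opening from 0.0 (shut) to 1.0 (fully open); "grasp_force": force on a finger pad.
Only numpy, scipy, OpenCV 4.12 (cv2) and the standard library are available. Lean on these libraries where they do the work, as an engineer would, in place of code of your own. Each camera call takes 0.05 s, during which the arm holds its last target. There are 200 camera calls.

## Task

Put the black eye loupe away in the blue instrument case: press the shut lid in (a rubber spot marks the place) until you feel its stop and let go, so that the latch frees it and it springs open; stand the loupe upright on the grey tray floor, then swing the lid down and press it in to the stop again so that it latches and stays shut when you let go. Never push on the lid with more than about 20 N, and leave the ferrules, the marker and the wooden handle blank where they lie.

Things in the scene. Friction and masses are not known exactly. Their poses are not given: they have to be found in the camera images.
- case: Blue instrument case fixed to the bench, 150 x 146 mm, side walls 96 mm high, front wall 52; origin under its centre on the bench; x points from the front (latch) to the back (hinge), z up. Inside, the front 50 mm is a black latch housing 58 mm high; behind it the tray, 95 x 136 mm, grey floor 30 mm above the bench. Aluminium lid on top.
- lid (a joint): Angle of the lid (rad): 0 to 0.03 latched, negative pressed in, 1.95 fully open. Push-push latch: pressed in to its stop and let go, a latched lid is freed; swung down, pressed to the stop and let go, it latches; a little short of the stop it does not switch. The stop lies 10 to 30 mm beyond latched, differently each time and unmarked: feel it. There the force rises 14 N per mm; 8 to 15 N in all is right.
- press_spot (a point): Centre of the black rubber spot (22 mm across) on the lid's outer face, 125 mm from the hinge axis, mid-width: the place to press. z: outward normal of the lid; x: along the lid to the hinge. Lid plate 132 mm wide, 6 mm thick, free edge 150 mm from the axis with an apron 30 mm inward; a steel striker stands 53 mm inward, 110 to 131 mm from the axis.
- hinge_mid (a point): Middle of the lid's hinge axis, at the back of the case, 90 mm above the bench; the axis runs along the case's y and the lid's outer face lies 3.5 mm outward of it. A spring always drives the lid open: about 4 N at the press spot when shut, 1 to 2 N when open; freed, it swings open by itself within about 1 s, leaning back past upright.
- tray_mid (a point): Middle of the grey tray floor where the loupe shall stand, 30 mm above the bench, axes as the case. Free tray floor around it 38 mm to the front, 55 mm to the back and 68 mm to either side.
- loupe_mid (a point): Centre of the eye loupe, half-way up: a short black ring, 37 mm in diameter, 22 mm high, standing upright on the bench, 30 g; z along the ring's axis.
- ferrule_2: Cream ring 23 mm in diameter, 22 mm high, origin under its centre; bystander.
- ferrule_3: White ring 23 mm in diameter, 22 mm high, origin under its centre; bystander.
- marker_2: White and red felt marker 124 x 13 x 14 mm lying along its x, origin under its centre; bystander.
- handle_blank_b: Light wooden handle blank 23 x 118 x 19 mm lying along its y, origin under its centre; bystander.

How it is judged:
By the outcome, as a careful person would: the job done as asked, in the order asked, and still so for the second after the job is handed in, with the robot touching nothing.
It also fails if it takes over 72 s, if anything falls off the work surface, if the arm or the gripper's body presses on something with over 40 N, if the wrist force passes 120 N, or if a joint passes its speed limit or range.

## Working session

There is one attempt and no reset: what is moved stays moved. The work goes in short steps, Python scripts to look and compute and a tool call to move; the robot and the scene stay as the last step left them, time stands still between calls to the robot, and variables do not carry over. Pictures are saved under pics/ and viewed, at most 10 in all, crops included, and the job is handed in when it is done.

Besides the shell and the picture viewer there is one more tool, called as name(argument=value, ...) on one line, values as JSON. play_rows: Moves the arm, as the interface text tells. Its arguments: {"type":"object","properties":{"moves":{"type":"array","items":{"type":"array","items":{"type":"array","items":{"type":"number"}}}},"fingers":{"type":"number"}},"required":["moves"]}

```bash
mkdir -p pics; ls
cat > h.py <<'E'
import numpy as np, cv2
from rig import bot
def ray(p,uv):
    R=np.array(p["R"]);t=np.array(p["t"])
    d=R.T@np.array([(uv[0]-p["cx"])/p["fx"],(uv[1]-p["cy"])/p["fy"],1.]);return -R.T@t,d/np.linalg.norm(d)
def tri(obs):
    A=np.zeros((3,3));b=np.zeros(3)
    for p,uv in obs:
        o,d=ray(p,uv);M=np.eye(3)-np.outer(d,d);A+=M;b+=M@o
    return np.linalg.solve(A,b)
def atz(p,uv,z):
    o,d=ray(p,uv);return o+d*(z-o[2])/d[2]
def proj(p,X):
    c=np.array(p["R"])@X+np.array(p["t"]);return np.array([p["fx"]*c[0]/c[2]+p["cx"],p["fy"]*c[1]/c[2]+p["cy"]])
def brief():
    s=bot.read_state();print(s["time_s"],np.round(s["position"],4),np.round(s["force"],1),round(s["opening"],3),np.round(s["joint_positions"],1))
    return s
E
python3 - <<'E'
from h import *
s=brief();print(np.round(s["tcp_rot"],3))
P={n:bot.capture(n) for n in("scene","top")}
cv2.imwrite("pics/a.png",P["scene"]["image"]);cv2.imwrite("pics/b.png",P["top"]["image"])
for n,p in P.items(): print(n,np.round(ray(p,(280,210)),3))
for q in["case","press_spot","hinge_mid","tray_mid","loupe_mid","ferrule_2","marker_2","handle_blank_b"]:
    for n,p in P.items():
        r=bot.pinpoint(p,q);print(q,n,[(np.round(x["centre"]),round(x["confidence"],2)) for x in r[:3]])
    a=[bot.pinpoint(p,q) for p in P.values()]
    if all(a): print("  tri",np.round(tri([(p,x[0]["centre"]) for p,x in zip(P.values(),a)]),4))
E
```

```text
pics
0.0 [ 0.2705 -0.5627  0.2356] [-0.3 -0.5 -0.8] 0.999 [-74.6  30.3  82.2  -0.   67.7 -10.2]
[[ 0.901  0.433 -0.001]
 [ 0.433 -0.901  0.002]
 [ 0.    -0.002 -1.   ]]
scene [[-0.01  -0.609  0.501]
 [ 0.591  0.658 -0.467]]
top [[ 3.30e-01 -1.00e-03  1.04e+00]
 [ 1.99e-01  4.00e-03 -9.80e-01]]
case scene [(array([224., 215.]), 0.87)]
case top [(array([218., 227.]), 0.86)]
  tri [0.4989 0.1468 0.0105]
press_spot scene [(array([199., 184.]), 0.94)]
press_spot top [(array([208., 243.]), 0.89)]
  tri [0.4478 0.1534 0.1014]
hinge_mid scene [(array([254., 178.]), 0.91)]
hinge_mid top [(array([218., 188.]), 0.73)]
  tri [0.5746 0.1353 0.0832]
tray_mid scene []
tray_mid top []
loupe_mid scene [(array([287., 280.]), 0.73)]
loupe_mid top [(array([338., 252.]), 0.46), (array([332., 178.]), 0.37)]
  tri [ 0.4409 -0.1281  0.0124]
ferrule_2 scene [(array([370., 266.]), 0.7)]
ferrule_2 top [(array([361., 182.]), 0.64), (array([396., 208.]), 0.64)]
  tri [ 0.6061 -0.1857 -0.0019]
marker_2 scene [(array([351., 248.]), 0.56)]
marker_2 top [(array([330., 178.]), 0.56)]
  tri [ 0.6213 -0.1175 -0.0013]
handle_blank_b scene []
handle_blank_b top [(array([156., 206.]), 0.68)]
```

View pics/a.png

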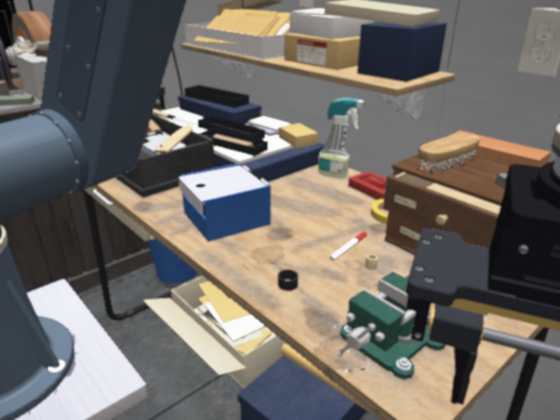

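View pics/b.png

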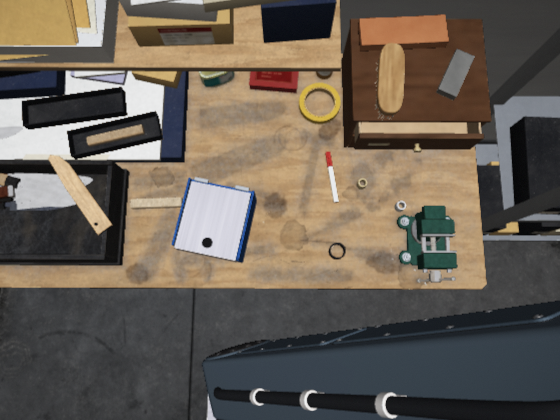

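The scene picture shows the blue case with its lid shut (spot at 199,184), the loupe at (288,281), and the marker and ferrule well away from both. The top view agrees: spot at (207,243), loupe at (337,251), and the blank beside the case at (156,203).

```bash
cat >> h.py <<'E'
def tool(X):
    "shift in tool axes (mm) from TCP to X"
    s=bot.read_state();return np.round(np.array(s["tcp_rot"]).T@(np.array(X)-s["position"])*1000,1)
E
python3 - <<'E'
from h import *
P={n:bot.capture(n) for n in("scene","top")}
for q,z in(("press_spot",.0935),("hinge_mid",.09),("loupe_mid",.011),("case",0)):
    for n,p in P.items():
        r=bot.pinpoint(p,q)
        print(q,n,np.round(atz(p,r[0]["centre"],z),4))
for q in("loupe_mid",):
    for n,p in P.items():
        r=bot.silhouettes(p,q); m=r[0]["pixels"]; ys,xs=np.where(m)
        c=((xs.min()+xs.max())/2,(ys.min()+ys.max())/2);print(n,c,xs.ptp() if hasattr(xs,'ptp') else xs.max()-xs.min(),np.round(atz(p,c,.011),4))
print(tool([.448,.153,.15]),tool([.45,-.13,.2]))
E
```

```text
press_spot scene [0.4471 0.1555 0.0935]
press_spot top [0.4532 0.1567 0.0935]
hinge_mid scene [0.5814 0.1312 0.09  ]
hinge_mid top [0.5714 0.1329 0.09  ]
loupe_mid scene [ 0.4443 -0.1201  0.011 ]
loupe_mid top [ 0.4379 -0.1192  0.011 ]
case scene [0.5053 0.1594 0.    ]
case top [0.508  0.1422 0.    ]
scene (np.float64(286.5), np.float64(280.0)) 21 [ 0.4413 -0.1245  0.011 ]Traceback (most recent call last):
  File "<stdin>", line 9, in <module>
IndexError: list index out of range
```

```bash
cat >> h.py <<'E'
from scipy.spatial.transform import Rotation as Ro
YAW=np.radians(-10.8)
CX=np.array([np.cos(YAW),np.sin(YAW),0]);CY=np.array([-CX[1],CX[0],0])
RD=np.c_[CX,-CY,[0,0,-1]]   # tool x along case x, down
def plan(pts,R=RD,vmax=48,rmax=.145):
    s=bot.read_state();x=np.array(s["position"]);r=np.array(s["tcp_rot"])
    for X in pts:
        X=np.array(X);w=Ro.from_matrix(r.T@R).as_rotvec()
        n=int(np.ceil(max(np.linalg.norm(X-x)*1000/vmax,np.linalg.norm(w)/rmax)))
        n=max(n,1);d=(X-x)/n
        for i in range(n):
            print(np.round(r.T@d*1000,1).tolist()+np.round(w/n,3).tolist())
            r=r@Ro.from_rotvec(w/n).as_matrix();x=x+d
        print("--")
E
python3 -c "
from h import *
plan([[.46,-.12,.2],[.45,.156,.14]])"
```

```text
[33.0, -28.9, 3.3, 0.0, 0.0, 0.058]
[31.2, -30.7, 3.3, 0.0, 0.0, 0.058]
[29.4, -32.5, 3.3, 0.0, 0.0, 0.058]
[27.5, -34.1, 3.3, 0.0, 0.0, 0.058]
[25.5, -35.7, 3.3, 0.0, 0.0, 0.058]
[23.4, -37.1, 3.3, 0.0, 0.0, 0.058]
[21.2, -38.4, 3.3, 0.0, 0.0, 0.058]
[18.9, -39.5, 3.3, 0.0, 0.0, 0.058]
[16.6, -40.6, 3.3, 0.0, 0.0, 0.058]
[14.2, -41.5, 3.3, 0.0, 0.0, 0.058]
[11.8, -42.2, 3.3, 0.0, 0.0, 0.058]
--
[-10.3, -44.9, 10.0, -0.0, -0.0, -0.0]
[-10.3, -44.9, 10.0, -0.0, -0.0, -0.0]
[-10.3, -44.9, 10.0, -0.0, -0.0, -0.0]
[-10.3, -44.9, 10.0, -0.0, -0.0, -0.0]
[-10.3, -44.9, 10.0, -0.0, -0.0, -0.0]
[-10.3, -44.9, 10.0, -0.0, -0.0, -0.0]
--
```

play_rows(moves=[[[33,-29,3,0,0,0.058],[31,-31,3,0,0,0.058],[29,-32,3,0,0,0.058],[27,-34,3,0,0,0.058],[25,-36,3,0,0,0.058]]], fingers=-1)

```text
time_s: 2.8
position: [0.3557, -0.3609, 0.2216]
tcp_rot: [[0.988, 0.154, 0.001], [0.154, -0.988, -0.001], [0.0, 0.001, -1.0]]
force: [0.4, 0.9, -0.1]
opening: 0.632
grasp_force: 0.0
```

play_rows(moves=[[[23,-37,3,0,0,0.058],[21,-38,3,0,0,0.058],[19,-39,3,0,0,0.058],[17,-41,3,0,0,0.058],[14,-42,3,0,0,0.058]]])

```text
time_s: 3.3
position: [0.442, -0.1594, 0.2067]
tcp_rot: [[0.991, -0.135, 0.001], [-0.135, -0.991, -0.001], [0.001, 0.0, -1.0]]
force: [0.8, -0.7, 0.2]
opening: 0.168
grasp_force: 0.0
```

play_rows(moves=[[[12,-42,3,0,0,0.058],[-10,-45,10,0,0,0],[-10,-45,10,0,0,0],[-10,-45,10,0,0,0],[-10,-45,10,0,0,0]]])

```text
time_s: 3.8
position: [0.4536, 0.0653, 0.1635]
tcp_rot: [[0.982, -0.189, 0.001], [-0.189, -0.982, -0.0], [0.001, -0.0, -1.0]]
force: [1.3, -0.7, 0.1]
opening: 0.005
grasp_force: 0.0
```

```bash
python3 -c "
from h import *
s=brief();print(np.round(s['tcp_rot'],3))
plan([[.45,.156,.12]])
p=bot.capture('top');cv2.imwrite('pics/c.png',cv2.resize(p['image'][120:300,120:360],None,fx=3,fy=3))
r=bot.silhouettes(p,'loupe_mid')
for a in r:
  ys,xs=np.where(a['pixels']);c=((xs.min()+xs.max())/2,(ys.min()+ys.max())/2);print(a['confidence'],c,np.round(atz(p,c,.011),4))
"
```

```text
3.8 [0.4536 0.0653 0.1635] [ 1.3 -0.7  0.1] 0.005 [ -5.8  24.4 109.8   0.   45.8  95.1]
[[ 0.982 -0.189  0.001]
 [-0.189 -0.982 -0.   ]
 [ 0.001 -0.    -1.   ]]
[-6.9, -29.5, 14.5, -0.0, -0.0, -0.001]
[-6.9, -29.5, 14.5, -0.0, -0.0, -0.001]
[-6.9, -29.5, 14.5, -0.0, -0.0, -0.001]
--
0.57 (np.float64(334.5), np.float64(255.0)) [ 0.4352 -0.121   0.011 ]
```

play_rows(moves=[[[-7,-30,14,0,0,0],[-7,-30,14,0,0,0],[-7,-31,14,0,0,0],[0,0,4,0,0,0],[0,0,2,0,0,0]]])

```text
time_s: 4.4
position: [0.4502, 0.1568, 0.1153]
tcp_rot: [[0.982, -0.188, -0.0], [-0.188, -0.982, -0.0], [-0.0, 0.0, -1.0]]
force: [0.1, -0.3, 1.8]
opening: 0.004
grasp_force: 0.0
```

play_rows(moves=[[[0,0,2,0,0,0],[0,0,2,0,0,0],[0,0,2,0,0,0],[0,0,2,0,0,0],[0,0,0,0,0,0]]])

```text
time_s: 4.9
position: [0.4506, 0.1562, 0.1078]
tcp_rot: [[0.982, -0.189, 0.001], [-0.189, -0.982, -0.0], [0.001, 0.0, -1.0]]
force: [0.0, -1.7, 3.3]
opening: 0.003
grasp_force: 1.5
```

```bash
python3 -c "
from h import *
brief()
p=bot.capture('scene');cv2.imwrite('pics/d.png',cv2.resize(p['image'][110:260,120:320],None,fx=4,fy=4))"
```

```text
4.9 [0.4506 0.1562 0.1078] [ 0.  -1.7  3.3] 0.003 [  5.7  31.4 109.7  -0.   38.8 106.6]
```

View pics/d.png

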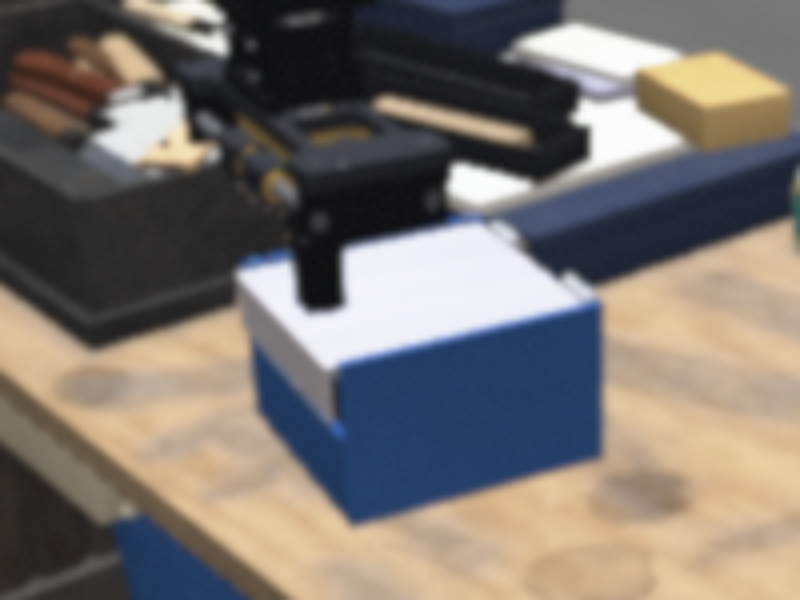

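The fingertips rest on the lid over the spot, at about (320,300) in the crop, and the force is 3.3 N, so they have just made contact. Next I feel downward for the stop.

play_rows(moves=[[[0,0,2,0,0,0],[0,0,2,0,0,0],[0,0,2,0,0,0],[0,0,2,0,0,0],[0,0,0,0,0,0]]])

```text
time_s: 5.45
position: [0.4505, 0.1569, 0.0994]
tcp_rot: [[0.982, -0.189, 0.001], [-0.189, -0.982, 0.0], [0.001, -0.0, -1.0]]
force: [0.6, -3.0, 3.8]
opening: 0.004
grasp_force: 1.8
```

play_rows(moves=[[[0,0,1,0,0,0],[0,0,0,0,0,0]]])

```text
time_s: 5.65
position: [0.4505, 0.157, 0.0985]
tcp_rot: [[0.982, -0.189, 0.001], [-0.189, -0.982, 0.0], [0.001, -0.0, -1.0]]
force: [0.9, -1.6, 4.3]
opening: 0.005
grasp_force: 1.8
```

play_rows(moves=[[[0,0,1,0,0,0],[0,0,0,0,0,0]]])

```text
time_s: 5.85
position: [0.4505, 0.157, 0.0976]
tcp_rot: [[0.982, -0.189, 0.001], [-0.189, -0.982, 0.0], [0.001, -0.0, -1.0]]
force: [1.3, -1.8, 3.1]
opening: 0.0
grasp_force: 1.8
```

play_rows(moves=[[[0,0,1,0,0,0],[0,0,0,0,0,0]]])

```text
time_s: 6.05
position: [0.4505, 0.157, 0.0966]
tcp_rot: [[0.982, -0.189, 0.001], [-0.189, -0.982, 0.0], [0.001, -0.0, -1.0]]
force: [1.8, -1.8, 4.1]
opening: 0.0
grasp_force: 1.8
```

play_rows(moves=[[[0,0,1,0,0,0],[0,0,0,0,0,0]]])

```text
time_s: 6.25
position: [0.4504, 0.157, 0.0955]
tcp_rot: [[0.982, -0.189, 0.001], [-0.189, -0.982, 0.0], [0.001, -0.0, -1.0]]
force: [1.6, -0.7, 3.3]
opening: 0.007
grasp_force: 1.8
```

play_rows(moves=[[[0,0,1,0,0,0],[0,0,0,0,0,0]]])

```text
time_s: 6.45
position: [0.4503, 0.157, 0.0945]
tcp_rot: [[0.982, -0.189, 0.001], [-0.189, -0.982, 0.0], [0.0, -0.0, -1.0]]
force: [2.4, -0.3, 4.4]
opening: 0.003
grasp_force: 1.8
```

play_rows(moves=[[[0,0,1,0,0,0],[0,0,0,0,0,0]]])

```text
time_s: 6.65
position: [0.4502, 0.157, 0.0935]
tcp_rot: [[0.982, -0.189, 0.0], [-0.189, -0.982, 0.0], [0.0, -0.0, -1.0]]
force: [2.8, -0.6, 4.0]
opening: 0.004
grasp_force: 1.8
```

play_rows(moves=[[[0,0,1,0,0,0],[0,0,0,0,0,0]]])

```text
time_s: 6.85
position: [0.45, 0.157, 0.0924]
tcp_rot: [[0.982, -0.189, -0.0], [-0.189, -0.982, 0.0], [-0.0, -0.0, -1.0]]
force: [2.2, -0.1, 4.6]
opening: 0.004
grasp_force: 1.8
```

play_rows(moves=[[[0,0,1,0,0,0],[0,0,0,0,0,0]]])

```text
time_s: 7.05
position: [0.4501, 0.1569, 0.0915]
tcp_rot: [[0.982, -0.189, -0.0], [-0.189, -0.982, 0.0], [-0.0, -0.0, -1.0]]
force: [2.3, 0.6, 4.5]
opening: 0.0
grasp_force: 1.8
```

play_rows(moves=[[[0,0,1,0,0,0],[0,0,0,0,0,0]]])

```text
time_s: 7.25
position: [0.4501, 0.1569, 0.0905]
tcp_rot: [[0.982, -0.189, -0.0], [-0.189, -0.982, 0.0], [-0.0, -0.0, -1.0]]
force: [1.8, 0.8, 4.3]
opening: 0.003
grasp_force: 1.8
```

play_rows(moves=[[[0,0,1,0,0,0],[0,0,0,0,0,0]]])

```text
time_s: 7.45
position: [0.45, 0.1569, 0.0895]
tcp_rot: [[0.982, -0.189, -0.0], [-0.189, -0.982, 0.0], [-0.0, 0.0, -1.0]]
force: [1.5, 0.6, 3.6]
opening: 0.004
grasp_force: 1.8
```

play_rows(moves=[[[0,0,1,0,0,0],[0,0,0,0,0,0]]])

```text
time_s: 7.65
position: [0.4501, 0.1569, 0.0885]
tcp_rot: [[0.982, -0.189, -0.0], [-0.189, -0.982, -0.0], [-0.0, 0.0, -1.0]]
force: [1.6, -0.1, 4.2]
opening: 0.001
grasp_force: 1.8
```

play_rows(moves=[[[0,0,1,0,0,0],[0,0,0,0,0,0]]])

```text
time_s: 7.85
position: [0.4501, 0.1568, 0.0875]
tcp_rot: [[0.982, -0.189, -0.0], [-0.189, -0.982, -0.0], [-0.0, 0.0, -1.0]]
force: [1.7, -0.7, 3.5]
opening: 0.009
grasp_force: 1.9
```

play_rows(moves=[[[0,0,1,0,0,0],[0,0,0,0,0,0]]])

```text
time_s: 8.05
position: [0.4502, 0.1568, 0.0865]
tcp_rot: [[0.982, -0.189, 0.0], [-0.189, -0.982, -0.0], [0.0, 0.0, -1.0]]
force: [2.6, 0.9, 4.6]
opening: 0.007
grasp_force: 1.9
```

play_rows(moves=[[[0,0,1,0,0,0],[0,0,0,0,0,0]]])

```text
time_s: 8.25
position: [0.45, 0.1569, 0.0855]
tcp_rot: [[0.982, -0.189, -0.0], [-0.189, -0.982, -0.0], [-0.0, 0.0, -1.0]]
force: [2.1, 0.6, 3.6]
opening: 0.004
grasp_force: 2.0
```

play_rows(moves=[[[0,0,1,0,0,0],[0,0,0,0,0,0]]])

```text
time_s: 8.45
position: [0.45, 0.1568, 0.0844]
tcp_rot: [[0.982, -0.189, -0.0], [-0.189, -0.982, -0.0], [-0.0, 0.0, -1.0]]
force: [1.7, -1.2, 4.8]
opening: 0.004
grasp_force: 2.0
```

play_rows(moves=[[[0,0,1,0,0,0],[0,0,0,0,0,0]]])

```text
time_s: 8.65
position: [0.4499, 0.1569, 0.0834]
tcp_rot: [[0.982, -0.189, -0.0], [-0.189, -0.982, -0.0], [-0.0, 0.0, -1.0]]
force: [1.8, -1.2, 4.7]
opening: 0.005
grasp_force: 2.0
```

play_rows(moves=[[[0,0,1,0,0,0],[0,0,0,0,0,0]]])

```text
time_s: 8.85
position: [0.45, 0.1569, 0.0824]
tcp_rot: [[0.982, -0.189, -0.0], [-0.189, -0.982, -0.0], [-0.0, 0.0, -1.0]]
force: [2.2, -0.3, 4.0]
opening: 0.002
grasp_force: 2.0
```

play_rows(moves=[[[0,0,1,0,0,0],[0,0,0,0,0,0]]])

```text
time_s: 9.05
position: [0.4501, 0.1568, 0.0815]
tcp_rot: [[0.982, -0.189, 0.0], [-0.189, -0.982, -0.0], [0.0, 0.0, -1.0]]
force: [2.1, -0.2, 5.1]
opening: 0.0
grasp_force: 2.4
```

play_rows(moves=[[[0,0,0.5,0,0,0],[0,0,0,0,0,0]]])

```text
time_s: 9.25
position: [0.4502, 0.1568, 0.0812]
tcp_rot: [[0.982, -0.189, 0.0], [-0.189, -0.982, -0.0], [0.0, -0.0, -1.0]]
force: [2.7, -0.7, 6.7]
opening: 0.003
grasp_force: 2.9
```

play_rows(moves=[[[0,0,0.4,0,0,0],[0,0,0,0,0,0]]])

```text
time_s: 9.45
position: [0.4503, 0.1568, 0.0809]
tcp_rot: [[0.982, -0.189, 0.001], [-0.189, -0.982, -0.0], [0.001, -0.0, -1.0]]
force: [1.5, 0.0, 6.8]
opening: 0.009
grasp_force: 3.3
```

play_rows(moves=[[[0,0,0.5,0,0,0],[0,0,0,0,0,0]]])

```text
time_s: 9.65
position: [0.4504, 0.1568, 0.0805]
tcp_rot: [[0.982, -0.189, 0.001], [-0.189, -0.982, -0.0], [0.001, -0.0, -1.0]]
force: [2.1, -0.6, 8.1]
opening: 0.004
grasp_force: 3.9
```

play_rows(moves=[[[0,0,0.9,0,0,0],[0,0,0,0,0,0]]])

```text
time_s: 9.85
position: [0.4505, 0.1568, 0.0798]
tcp_rot: [[0.982, -0.189, 0.001], [-0.189, -0.982, -0.0], [0.001, -0.0, -1.0]]
force: [0.7, -1.5, 10.6]
opening: 0.009
grasp_force: 5.1
```

play_rows(moves=[[[0,0,0.5,0,0,0],[0,0,0,0,0,0]]])

```text
time_s: 10.05
position: [0.4506, 0.1568, 0.0795]
tcp_rot: [[0.982, -0.189, 0.001], [-0.189, -0.982, -0.0], [0.001, -0.0, -1.0]]
force: [1.7, -1.5, 12.1]
opening: 0.004
grasp_force: 5.7
```

play_rows(moves=[[[-5,0,-30,0,0,0],[-30,0,-38,0,0,0],[-25,0,-40,0,0,0],[0,45,0,0,0,0],[0,45,0,0,0,0]]], fingers=0.2)

```text
time_s: 10.55
position: [0.3716, 0.0808, 0.1871]
tcp_rot: [[0.983, -0.183, -0.002], [-0.183, -0.983, 0.0], [-0.002, 0.0, -1.0]]
force: [1.1, -0.0, -0.3]
opening: 0.373
grasp_force: 0.0
```

play_rows(moves=[[[5,45,0,0,0,0],[5,45,0,0,0,0],[5,45,0,0,0,0],[0,0,0,0,0,0]]])

```text
time_s: 10.95
position: [0.3626, -0.0598, 0.1862]
tcp_rot: [[0.98, -0.198, -0.002], [-0.198, -0.98, 0.0], [-0.002, 0.0, -1.0]]
force: [-0.5, 0.5, 0.2]
opening: 0.59
grasp_force: 0.0
```

```bash
cat > look.py <<'E'
from h import *
import sys
brief()
P={n:bot.capture(n) for n in("scene","top")}
cv2.imwrite("pics/%s.png"%sys.argv[1],np.vstack([np.hstack([cv2.resize(P["scene"]["image"][100:310,100:380],(400,300))  ,cv2.resize(P["top"]["image"][120:300,120:360],(400,300))])]))
for q in sys.argv[2:]:
    o=[]
    for n,p in P.items():
        r=bot.pinpoint(p,q)
        print(q,n,[(np.round(x["centre"],1),round(x["confidence"],2)) for x in r[:2]])
        if r:o.append((p,r[0]["centre"]))
    if len(o)==2:print("  tri",np.round(tri(o),4))
    for p,c in o: print("   atz .09/.03/.011/0",*[np.round(atz(p,c,z)[:2],4) for z in(.09,.03,.011,0)])
E
python3 look.py e tray_mid loupe_mid hinge_mid press_spot case
```

```text
10.95 [ 0.3626 -0.0598  0.1862] [-0.5  0.5  0.2] 0.59 [-2.690e+01  1.600e+01  1.202e+02 -1.000e-01  4.390e+01  7.450e+01]
tray_mid scene [(array([230.7, 203.1]), 0.74)]
tray_mid top [(array([220.1, 217.1]), 0.97), (array([337.6, 253.3]), 0.65)]
  tri [0.5151 0.1385 0.0388]
   atz .09/.03/.011/0 [0.4556 0.0562] [0.5237 0.1533] [0.5452 0.184 ] [0.5577 0.2018]
   atz .09/.03/.011/0 [0.5068 0.1306] [0.518  0.1389] [0.5215 0.1416] [0.5236 0.1431]
loupe_mid scene [(array([288.2, 279.7]), 0.89)]
loupe_mid top [(array([337. , 250.6]), 0.51)]
  tri [ 0.4446 -0.1264  0.0112]
   atz .09/.03/.011/0 [ 0.3709 -0.2037] [ 0.4265 -0.1446] [ 0.4441 -0.1259] [ 0.4543 -0.115 ]
   atz .09/.03/.011/0 [ 0.4363 -0.1172] [ 0.4431 -0.1245] [ 0.4452 -0.1269] [ 0.4465 -0.1282]
hinge_mid scene [(array([253.3, 175.9]), 0.89)]
hinge_mid top [(array([401.5, 207.2]), 0.69), (array([220.1, 188.9]), 0.65)]
  tri [ 0.4273 -0.1689  0.2595]
   atz .09/.03/.011/0 [0.5734 0.1315] [0.6586 0.2396] [0.6855 0.2738] [0.7012 0.2936]
   atz .09/.03/.011/0 [ 0.5301 -0.2571] [ 0.5428 -0.2733] [ 0.5468 -0.2784] [ 0.5491 -0.2814]
press_spot scene [(array([260.2, 122.3]), 0.97)]
press_spot top [(array([221.5, 157.1]), 0.67)]
  tri [0.5939 0.1185 0.2134]
   atz .09/.03/.011/0 [0.8412 0.4319] [0.9655 0.5839] [1.0049 0.632 ] [1.0277 0.6599]
   atz .09/.03/.011/0 [0.6405 0.1317] [0.6601 0.1401] [0.6663 0.1428] [0.67   0.1443]
case scene [(array([225.5, 217.6]), 0.71)]
case top []
   atz .09/.03/.011/0 [0.413  0.0144] [0.4748 0.1054] [0.4943 0.1342] [0.5057 0.1509]
```

View pics/e.png

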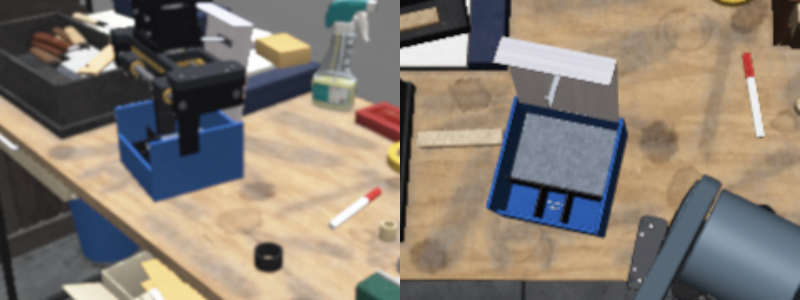

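The lid has sprung open, with the striker and grey tray floor showing in the top view. The loupe still stands at about (268,257) in the left half.

```bash
python3 -c "
from h import *
plan([[.4446,-.1264,.09],[.4446,-.1264,.017]],vmax=38)"
```

```text
[23.3, 13.8, 24.2, -0.0, 0.0, -0.0]
[23.3, 13.8, 24.2, -0.0, 0.0, -0.0]
[23.3, 13.8, 24.2, -0.0, 0.0, -0.0]
[23.3, 13.8, 24.2, -0.0, 0.0, -0.0]
--
[-0.0, 0.0, 36.5, 0.0, -0.0, 0.0]
[-0.0, 0.0, 36.5, 0.0, -0.0, 0.0]
--
```

play_rows(moves=[[[23,14,24,0,0,0],[23,14,24,0,0,0],[23,14,24,0,0,0],[23,14,24,0,0,0],[0,0,0,0,0,0]]], fingers=0.5)

```text
time_s: 12.05
position: [0.4458, -0.1302, 0.0883]
tcp_rot: [[0.982, -0.19, 0.001], [-0.19, -0.982, -0.0], [0.001, 0.0, -1.0]]
force: [0.3, -0.2, 0.3]
opening: 0.75
grasp_force: 0.0
```

```bash
python3 -c "
from h import *
s=brief();print(np.round(s['tcp_rot'],3))
plan([[.4446,-.1264,.04],[.4446,-.1264,.017]],vmax=38)
p=bot.capture('scene');cv2.imwrite('pics/f.png',cv2.resize(p['image'][180:330,200:400],None,fx=4,fy=4))"
```

```text
12.05 [ 0.4458 -0.1302  0.0883] [ 0.3 -0.2  0.3] 0.75 [-30.1  33.1 112.1  -0.   34.7  70.9]
[[ 0.982 -0.19   0.001]
 [-0.19  -0.982 -0.   ]
 [ 0.001  0.    -1.   ]]
[-1.0, -1.8, 24.1, 0.0, -0.0, -0.001]
[-0.9, -1.8, 24.1, 0.0, -0.0, -0.001]
--
[-0.0, 0.0, 23.0, 0.0, -0.0, 0.0]
--
```

View pics/f.png

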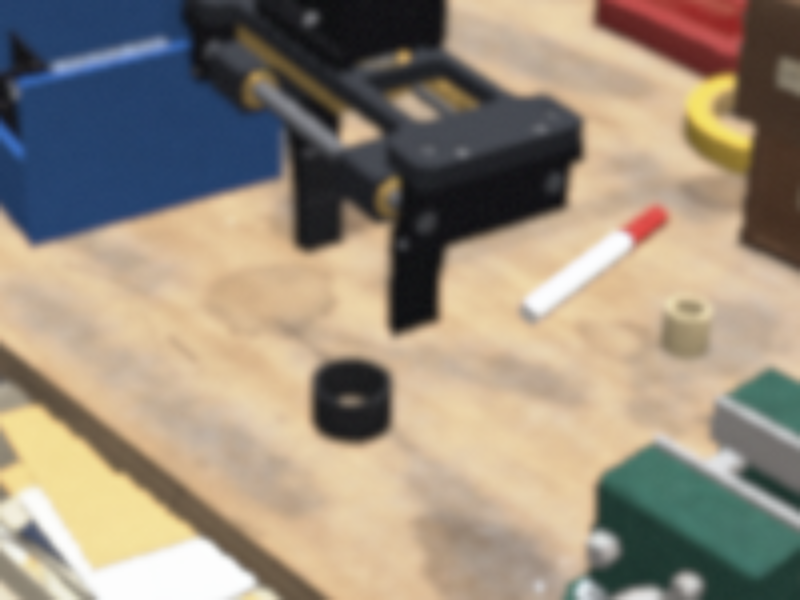

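The open fingers straddle the line above the loupe, with the loupe at (350,400) in the crop. Next I descend and grip.

play_rows(moves=[[[-1,-2,24,0,0,0],[0,-2,24,0,0,0],[0,0,16,0,0,0],[0,0,7,0,0,0],[0,0,0,0,0,0]]])

```text
time_s: 12.6
position: [0.4421, -0.123, 0.0198]
tcp_rot: [[0.982, -0.188, -0.001], [-0.188, -0.982, 0.001], [-0.002, -0.001, -1.0]]
force: [0.3, 0.0, -0.1]
opening: 0.749
grasp_force: 0.0
```

play_rows(moves=[[[0,0,0,0,0,0],[0,0,0,0,0,0],[0,0,0,0,0,0],[0,0,0,0,0,0],[0,0,0,0,0,0]]], fingers=-0.4)

```text
time_s: 13.1
position: [0.4432, -0.124, 0.0202]
tcp_rot: [[0.982, -0.189, 0.001], [-0.189, -0.982, -0.0], [0.001, 0.0, -1.0]]
force: [0.0, -0.4, 3.4]
opening: 0.407
grasp_force: 30.0
```

```bash
python3 -c "
from h import *
plan([[.4432,-.124,.11],[.516,.139,.16],[.516,.139,.06]])"
```

```text
[0.1, 0.0, -44.9, 0.0, -0.0, -0.001]
[0.0, 0.0, -44.9, 0.0, -0.0, -0.001]
--
[3.7, -45.3, -8.3, 0.0, 0.0, -0.0]
[3.7, -45.3, -8.3, 0.0, 0.0, -0.0]
[3.7, -45.3, -8.3, 0.0, 0.0, -0.0]
[3.7, -45.3, -8.3, 0.0, 0.0, -0.0]
[3.7, -45.3, -8.3, 0.0, 0.0, -0.0]
[3.7, -45.3, -8.3, 0.0, 0.0, -0.0]
--
[0.0, -0.0, 33.3, -0.0, -0.0, -0.0]
[0.0, -0.0, 33.3, -0.0, -0.0, -0.0]
[0.0, -0.0, 33.3, -0.0, -0.0, -0.0]
--
```

play_rows(moves=[[[0,0,-20,0,0,0],[0,0,-35,0,0,0],[0,0,-35,0,0,0],[4,-40,-15,0,0,0],[4,-40,-15,0,0,0]]])

```text
time_s: 13.6
position: [0.4664, -0.047, 0.1412]
tcp_rot: [[0.981, -0.193, 0.002], [-0.193, -0.981, -0.001], [0.002, 0.0, -1.0]]
force: [0.5, 0.0, -0.0]
opening: 0.407
grasp_force: 30.0
```

play_rows(moves=[[[4,-40,-10,0,0,0],[4,-40,-10,0,0,0],[4,-40,0,0,0,0],[4,-40,0,0,0,0],[0,-32,0,0,0,0]]])

```text
time_s: 14.1
position: [0.5184, 0.1408, 0.1599]
tcp_rot: [[0.982, -0.188, 0.001], [-0.188, -0.982, 0.0], [0.001, -0.0, -1.0]]
force: [0.9, -0.5, -1.6]
opening: 0.409
grasp_force: 30.0
```

```bash
python3 look.py g loupe_mid hinge_mid; python3 -c "
from h import *
plan([[.516,.139,.06],[.516,.139,.051]])"
```

```text
14.1 [0.5184 0.1408 0.1599] [ 0.9 -0.5 -1.6] 0.409 [  3.3  29.6  99.    0.   51.3 104.1]
loupe_mid scene [(array([229.8, 157.5]), 0.41)]
loupe_mid top []
   atz .09/.03/.011/0 [0.6003 0.2571] [0.6895 0.3836] [0.7177 0.4236] [0.7341 0.4468]
hinge_mid scene [(array([252.2, 175.5]), 0.59), (array([223. , 218.5]), 0.16)]
hinge_mid top [(array([219.5, 190. ]), 0.75), (array([219.7, 147.7]), 0.61)]
  tri [0.5678 0.1322 0.0919]
   atz .09/.03/.011/0 [0.5729 0.1349] [0.658  0.2434] [0.685  0.2778] [0.7006 0.2977]
   atz .09/.03/.011/0 [0.5663 0.1338] [0.5812 0.1423] [0.586 0.145] [0.5887 0.1466]
[-0.4, -0.3, 33.2, 0.0, 0.0, -0.001]
[-0.4, -0.3, 33.2, 0.0, 0.0, -0.001]
[-0.4, -0.3, 33.2, 0.0, 0.0, -0.001]
--
[-0.0, 0.0, 9.0, -0.0, -0.0, 0.0]
--
```

View pics/g.png

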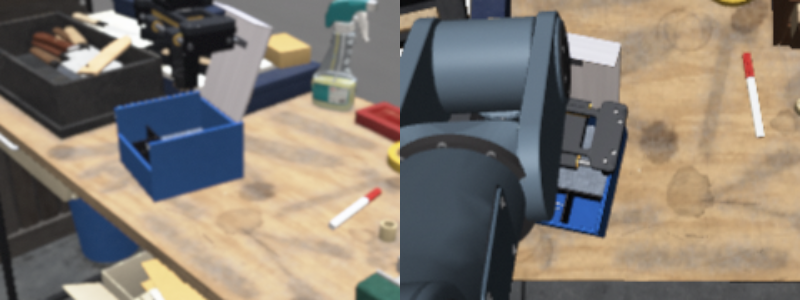

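The loupe is held above the tray and the gripper clears the open lid, so I lower it.

play_rows(moves=[[[-1,0,33,0,0,0],[-1,0,33,0,0,0],[-1,0,28,0,0,0],[0,0,8,0,0,0],[0,0,4,0,0,0]]])

```text
time_s: 14.9
position: [0.5145, 0.1382, 0.0531]
tcp_rot: [[0.982, -0.191, -0.002], [-0.191, -0.982, -0.0], [-0.002, 0.001, -1.0]]
force: [0.5, -0.5, -0.9]
opening: 0.405
grasp_force: 30.0
```

play_rows(moves=[[[0,0,2,0,0,0],[0,0,0,0,0,0]]])

```text
time_s: 15.1
position: [0.5158, 0.1391, 0.0527]
tcp_rot: [[0.982, -0.19, 0.002], [-0.19, -0.982, 0.0], [0.002, -0.0, -1.0]]
force: [0.5, 0.2, -0.8]
opening: 0.405
grasp_force: 30.0
```

play_rows(moves=[[[0,0,1.5,0,0,0],[0,0,1,0,0,0],[0,0,0,0,0,0]]])

```text
time_s: 15.4
position: [0.5156, 0.1394, 0.0502]
tcp_rot: [[0.982, -0.189, 0.002], [-0.189, -0.982, -0.0], [0.002, -0.0, -1.0]]
force: [0.3, -0.4, 3.5]
opening: 0.405
grasp_force: 30.0
```

play_rows(moves=[[[0,0,0,0,0,0],[0,0,0,0,0,0],[0,0,0,0,0,0],[0,0,-10,0,0,0],[0,0,-30,0,0,0]]], fingers=0.2)

```text
time_s: 15.9
position: [0.5129, 0.1391, 0.0878]
tcp_rot: [[0.982, -0.189, -0.006], [-0.189, -0.982, -0.0], [-0.006, 0.002, -1.0]]
force: [-0.6, -0.1, -0.3]
opening: 0.591
grasp_force: 0.0
```

play_rows(moves=[[[0,0,-40,0,0,0],[-10,0,-45,0,0,0],[-10,0,-45,0,0,0],[-10,45,-20,0,0,0],[0,45,0,0,0,0]]], fingers=-1)

```text
time_s: 16.4
position: [0.4691, 0.0571, 0.2431]
tcp_rot: [[0.983, -0.185, 0.008], [-0.185, -0.983, -0.001], [0.008, -0.001, -1.0]]
force: [0.9, -0.6, -0.8]
opening: 0.228
grasp_force: 0.0
```

play_rows(moves=[[[0,45,0,0,0,0],[20,45,0,0,0,0],[30,35,0,0,0,0],[0,0,0,0,0,0]]])

```text
time_s: 16.8
position: [0.4977, -0.0809, 0.2404]
tcp_rot: [[0.981, -0.195, 0.006], [-0.194, -0.981, -0.004], [0.007, 0.003, -1.0]]
force: [0.1, -0.0, -0.2]
opening: 0.011
grasp_force: 0.0
```

```bash
python3 look.py i loupe_mid press_spot hinge_mid
```

```text
16.8 [ 0.4977 -0.0809  0.2404] [ 0.1 -0.  -0.2] 0.011 [-21.9  20.5  99.2  -0.1  59.9  79.3]
loupe_mid scene []
loupe_mid top [(array([222.3, 221.5]), 0.46)]
   atz .09/.03/.011/0 [0.4973 0.1256] [0.5079 0.1337] [0.5113 0.1362] [0.5132 0.1377]
press_spot scene [(array([271.5, 125.7]), 0.71)]
press_spot top [(array([218.3, 145.7]), 0.94)]
  tri [0.6262 0.1255 0.1969]
   atz .09/.03/.011/0 [0.8449 0.3841] [0.9697 0.5291] [1.0093 0.575 ] [1.0322 0.6016]
   atz .09/.03/.011/0 [0.6667 0.1396] [0.688  0.1485] [0.6947 0.1513] [0.6986 0.1529]
hinge_mid scene [(array([255.6, 174.7]), 0.92)]
hinge_mid top [(array([222.1, 188.2]), 0.64)]
  tri [0.5717 0.1259 0.0947]
   atz .09/.03/.011/0 [0.5815 0.1334] [0.6679 0.2417] [0.6952 0.276 ] [0.7111 0.2959]
   atz .09/.03/.011/0 [0.5703 0.1283] [0.5855 0.1365] [0.5903 0.139 ] [0.5931 0.1405]
```

View pics/i.png

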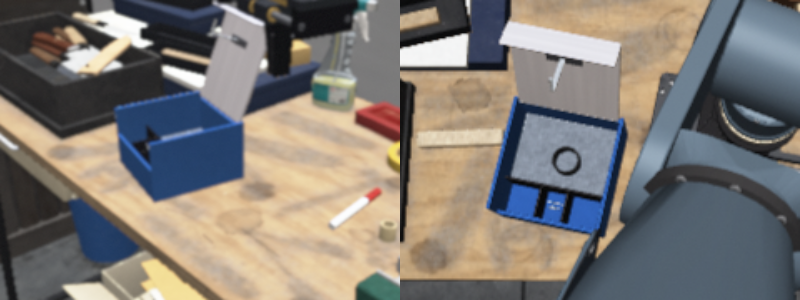

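The loupe stands upright on the grey tray floor, at (566,160) in the right half, and the lid leans back. Next I plan the swing-down from behind.

```bash
cat > swing.py <<'E'
from h import *
H=np.array([.573,.1315,.09])
def T(th,rho):
    c=rho*np.array([-np.cos(th),np.sin(th)])+3.5*np.array([np.sin(th),np.cos(th)])
    return H+CX*(c[0]+10)/1e3+np.array([0,0,(c[1]+14)/1e3])
if __name__=="__main__":
    p=bot.capture("top")
    for z in(.3,.5,.7):print("shelf edge",np.round(atz(p,(230,70),z),2))
    Q=lambda u,z:H+CX*u/1e3+np.array([0,0,z-H[2]])
    plan([Q(0,.275),Q(100,.275),Q(100,.205)])
    ths=np.arange(1.9,0.0,-.15)
    prev=Q(100,.205)
    for t in ths:
        X=T(t,np.interp(t,[.1,1.6],[135,122]));print(round(t,2),np.round(X,3),np.round(RD.T@(X-prev)*1e3,0));prev=X
E
python3 swing.py
```

```text
shelf edge [0.73 0.09 0.3 ]
shelf edge [0.62 0.07 0.5 ]
shelf edge [0.52 0.04 0.7 ]
[7.9, -43.4, -7.2, -0.0, 0.0, -0.0]
[7.9, -43.4, -7.2, -0.0, 0.0, -0.0]
[7.9, -43.4, -7.2, -0.0, 0.0, -0.0]
[7.9, -43.4, -7.2, -0.0, 0.0, -0.0]
[7.9, -43.4, -7.2, -0.0, 0.0, -0.0]
--
[33.3, 0.0, -0.0, 0.0, 0.0, 0.0]
[33.3, 0.0, -0.0, 0.0, 0.0, 0.0]
[33.3, 0.0, -0.0, 0.0, 0.0, 0.0]
--
[0.0, -0.0, 35.0, 0.0, -0.0, 0.0]
[0.0, -0.0, 35.0, 0.0, -0.0, 0.0]
--
1.9 [0.625 0.122 0.218] [-47.  -0. -13.]
1.75 [0.608 0.125 0.223] [-18.   0.  -5.]
1.6 [0.59  0.128 0.226] [-18.  -0.  -2.]
1.45 [0.572 0.132 0.227] [-18.   0.  -1.]
1.3 [0.553 0.135 0.225] [-19.   0.   2.]
1.15 [0.535 0.139 0.22 ] [-18.   0.   5.]
1.0 [0.518 0.142 0.213] [-18.  -0.   7.]
0.85 [0.502 0.145 0.203] [-16.  -0.  10.]
0.7 [0.488 0.148 0.19 ] [-15.   0.  13.]
0.55 [0.475 0.15  0.176] [-13.  -0.  15.]
0.4 [0.464 0.152 0.159] [-11.   0.  17.]
0.25 [0.456 0.154 0.14 ] [-8.  0. 18.]
0.1 [0.451 0.155 0.121] [-5. -0. 20.]
```

```bash
python3 -c "
from h import *
P={n:bot.capture(n) for n in('scene','top')}
print(tri([(P['scene'],(449,77)),(P['top'],(340,68))]))
print(tri([(P['scene'],(441,89)),(P['top'],(340,68))]))
o,d=ray(P['scene'],(449,77))
for x in(.6,.7,.8,.9): print(o+d*(x-o[0])/d[0], proj(P['top'],o+d*(x-o[0])/d[0]))
cv2.imwrite('pics/j.png',cv2.resize(P['scene']['image'][0:120,160:480],(800,300)))
"
```

```text
[ 0.76686331 -0.14008385  0.30751313]
[ 0.77266244 -0.13495635  0.28656561]
[ 0.6        -0.27838858  0.36688449] [458.63581888 127.59464905]
[ 0.7        -0.22423526  0.34491184] [416.64477584  75.69637855]
[ 0.8        -0.17008194  0.32293918] [379.01859206  29.19279774]
[ 0.9        -0.11592862  0.30096653] [345.1103183  -12.71568169]
```

View pics/j.png

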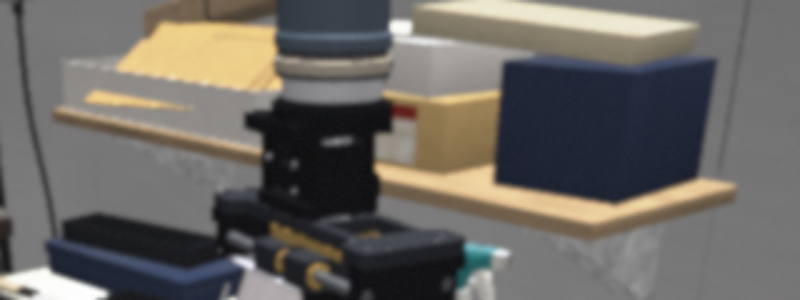

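```bash
python3 -c "
from h import *
P={n:bot.capture(n) for n in('scene','top')}
print(tri([(P['scene'],(399,90)),(P['top'],(340,68))]))
print(tri([(P['scene'],(399,90)),(P['top'],(340,60))]))
print(proj(P['scene'],np.array([.72,-.12,.35])))
"
```

```text
[ 0.74124722 -0.10463329  0.29616524]
[ 0.75339052 -0.10153938  0.29557911]
[402.34352931  63.31765743]
```

The front edge of the shelf is at x≈0.74 and z≈0.29, so I'll pass behind the lid with only 82 mm of offset.

play_rows(moves=[[[8,-43,-7,0,0,0],[8,-43,-7,0,0,0],[8,-43,-7,0,0,0],[8,-43,-7,0,0,0],[8,-43,-7,0,0,0]]])

```text
time_s: 17.95
position: [0.5743, 0.1299, 0.2745]
tcp_rot: [[0.982, -0.189, 0.0], [-0.189, -0.982, -0.0], [0.0, 0.0, -1.0]]
force: [2.0, -1.5, -0.2]
opening: 0.006
grasp_force: 0.0
```

play_rows(moves=[[[25,0,0,0,0,0],[25,0,0,0,0,0],[22,0,0,0,0,0],[10,0,0,0,0,0],[0,0,0,0,0,0]]])

```text
time_s: 18.45
position: [0.6552, 0.1123, 0.2735]
tcp_rot: [[0.982, -0.19, -0.0], [-0.19, -0.982, -0.0], [-0.0, 0.0, -1.0]]
force: [-0.3, -0.0, 0.6]
opening: 0.004
grasp_force: 0.0
```

```bash
python3 -c "
from h import *
from swing import H
s=brief();d=np.array(s['position'])-H;print(d@CX,d@CY,s['position'][2],np.round(s['tcp_rot'],3))
p=bot.capture('scene');cv2.imwrite('pics/k.png',cv2.resize(p['image'][20:220,160:400],(720,600)))"
```

```text
18.45 [0.6552 0.1123 0.2735] [-0.3 -0.   0.6] 0.004 [ 1.00e-01  3.14e+01  7.35e+01 -0.00e+00  7.51e+01  1.01e+02]
0.08431561421502479 -0.0034878152423654545 0.27353301190034823 [[ 0.982 -0.19  -0.   ]
 [-0.19  -0.982 -0.   ]
 [-0.     0.    -1.   ]]
```

View pics/k.png

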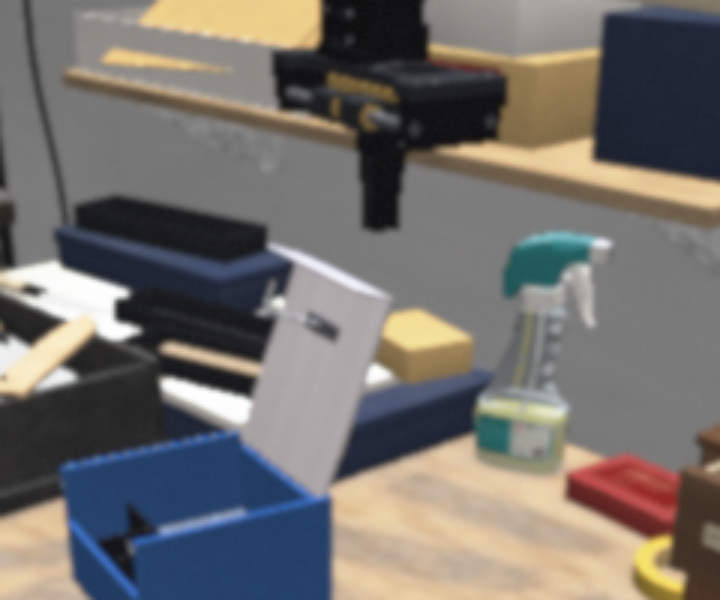

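The closed fingers hang behind the lid's free edge, with the tip at (380,225) and the mid-edge at about (335,270). Next I descend behind it.

play_rows(moves=[[[0,0,20,0,0,0],[0,0,20,0,0,0],[0,0,15,0,0,0],[0,0,9,0,0,0],[0,0,0,0,0,0]]])

```text
time_s: 19.0
position: [0.6527, 0.1128, 0.2089]
tcp_rot: [[0.982, -0.189, -0.004], [-0.189, -0.982, 0.0], [-0.004, 0.001, -1.0]]
force: [-0.4, 0.2, 0.5]
opening: 0.006
grasp_force: 0.0
```

play_rows(moves=[[[-10,0,0,0,0,0],[-10,0,-3,0,0,0],[-10,0,-4,0,0,0],[-10,0,-4,0,0,0],[0,0,0,0,0,0]]])

```text
time_s: 19.5
position: [0.6139, 0.1207, 0.2226]
tcp_rot: [[0.982, -0.188, 0.001], [-0.188, -0.982, -0.0], [0.001, -0.0, -1.0]]
force: [1.6, -0.3, 0.4]
opening: 0.005
grasp_force: 0.6
```

play_rows(moves=[[[-12,0,-2,0,0,0],[-12,0,-1,0,0,0],[-12,0,-1,0,0,0],[-12,0,0,0,0,0],[-12,0,1,0,0,0]]])

```text
time_s: 20.0
position: [0.5553, 0.1317, 0.224]
tcp_rot: [[0.982, -0.189, 0.0], [-0.189, -0.982, -0.0], [0.0, 0.0, -1.0]]
force: [4.2, -0.4, -1.3]
opening: 0.006
grasp_force: 1.3
```

play_rows(moves=[[[-18,0,4,0,0,0],[-18,0,6,0,0,0],[-9,0,4,0,0,0],[0,0,0,0,0,0]]])

```text
time_s: 20.4
position: [0.5098, 0.1403, 0.2096]
tcp_rot: [[0.982, -0.188, -0.003], [-0.188, -0.982, -0.0], [-0.003, 0.001, -1.0]]
force: [1.2, 0.1, 2.2]
opening: 0.006
grasp_force: 0.9
```

```bash
python3 -c "
from h import *
brief()
p=bot.capture('scene');cv2.imwrite('pics/l.png',cv2.resize(p['image'][60:260,140:380],(720,600)))"
```

```text
20.4 [0.5098 0.1403 0.2096] [1.2 0.1 2.2] 0.006 [  3.3  25.   97.4   0.   57.8 104.1]
```

View pics/l.png

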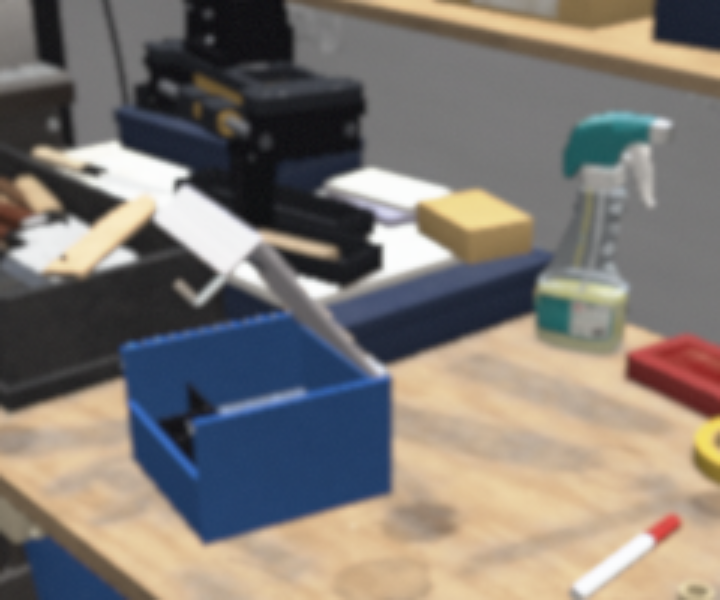

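The fingertip drives the lid down from behind and it is now about half shut, with the edge at (215,235). I keep following the arc.

play_rows(moves=[[[-8,0,6,0,0,0],[-15,0,13,0,0,0],[-13,0,15,0,0,0],[-11,0,17,0,0,0],[-8,0,18,0,0,0]]])

```text
time_s: 20.95
position: [0.4599, 0.1506, 0.1413]
tcp_rot: [[0.982, -0.189, 0.006], [-0.189, -0.982, 0.0], [0.005, -0.001, -1.0]]
force: [4.6, -0.4, 1.7]
opening: 0.007
grasp_force: 2.0
```

play_rows(moves=[[[-4,0,10,0,0,0],[-1,0,8,0,0,0],[0,0,5,0,0,0],[0,0,0,0,0,0]]])

```text
time_s: 21.35
position: [0.4524, 0.1515, 0.1176]
tcp_rot: [[0.982, -0.19, -0.002], [-0.19, -0.982, 0.0], [-0.002, 0.0, -1.0]]
force: [-0.5, 1.0, 3.3]
opening: 0.008
grasp_force: 1.4
```

play_rows(moves=[[[-1,-2,5,0,0,0],[-1,-2,5,0,0,0],[0,0,4,0,0,0],[0,0,3,0,0,0],[0,0,0,0,0,0]]])

```text
time_s: 21.85
position: [0.452, 0.1557, 0.1008]
tcp_rot: [[0.982, -0.189, -0.0], [-0.189, -0.982, 0.0], [-0.0, 0.0, -1.0]]
force: [0.0, -0.9, 3.3]
opening: 0.004
grasp_force: 1.8
```

play_rows(moves=[[[0,0,2,0,0,0],[0,0,2,0,0,0],[0,0,0,0,0,0]]])

```text
time_s: 22.15
position: [0.4521, 0.1557, 0.097]
tcp_rot: [[0.982, -0.189, 0.0], [-0.189, -0.982, 0.0], [0.0, -0.0, -1.0]]
force: [1.1, -1.0, 3.7]
opening: 0.005
grasp_force: 1.8
```

play_rows(moves=[[[0,0,2,0,0,0],[0,0,0,0,0,0]]])

```text
time_s: 22.35
position: [0.4522, 0.1557, 0.0951]
tcp_rot: [[0.982, -0.189, 0.0], [-0.189, -0.982, -0.0], [0.0, -0.0, -1.0]]
force: [1.1, -2.0, 4.2]
opening: 0.006
grasp_force: 1.8
```

play_rows(moves=[[[0,0,2,0,0,0],[0,0,0,0,0,0]]])

```text
time_s: 22.55
position: [0.4524, 0.1557, 0.0931]
tcp_rot: [[0.982, -0.189, 0.001], [-0.189, -0.982, -0.0], [0.001, -0.0, -1.0]]
force: [0.5, -2.9, 3.6]
opening: 0.005
grasp_force: 1.8
```

play_rows(moves=[[[0,0,2,0,0,0],[0,0,2,0,0,0],[0,0,0,0,0,0]]])

```text
time_s: 22.85
position: [0.4524, 0.1558, 0.089]
tcp_rot: [[0.982, -0.189, 0.001], [-0.189, -0.982, 0.0], [0.001, -0.0, -1.0]]
force: [1.4, -1.7, 4.3]
opening: 0.003
grasp_force: 1.9
```

play_rows(moves=[[[0,0,2,0,0,0],[0,0,2,0,0,0],[0,0,0,0,0,0]]])

```text
time_s: 23.15
position: [0.4522, 0.1559, 0.085]
tcp_rot: [[0.982, -0.189, 0.0], [-0.189, -0.982, 0.0], [0.0, -0.0, -1.0]]
force: [2.9, -0.4, 3.8]
opening: 0.005
grasp_force: 1.9
```

play_rows(moves=[[[0,0,2,0,0,0],[0,0,1.5,0,0,0],[0,0,0,0,0,0]]])

```text
time_s: 23.45
position: [0.4523, 0.1559, 0.0816]
tcp_rot: [[0.982, -0.189, 0.001], [-0.189, -0.982, 0.0], [0.001, -0.0, -1.0]]
force: [3.1, 0.6, 5.4]
opening: 0.008
grasp_force: 2.2
```

play_rows(moves=[[[0,0,1.4,0,0,0],[0,0,0,0,0,0]]])

```text
time_s: 23.65
position: [0.4525, 0.1559, 0.0805]
tcp_rot: [[0.982, -0.189, 0.001], [-0.189, -0.982, 0.0], [0.001, -0.0, -1.0]]
force: [2.1, -0.7, 6.4]
opening: 0.002
grasp_force: 3.1
```

play_rows(moves=[[[0,0,1.2,0,0,0],[0,0,0,0,0,0]]])

```text
time_s: 23.85
position: [0.4527, 0.1558, 0.0796]
tcp_rot: [[0.982, -0.189, 0.002], [-0.189, -0.982, 0.0], [0.002, -0.001, -1.0]]
force: [2.7, -0.4, 9.7]
opening: 0.006
grasp_force: 4.2
```

play_rows(moves=[[[0,0,1,0,0,0],[0,0,0,0,0,0]]])

```text
time_s: 24.05
position: [0.4529, 0.1558, 0.0788]
tcp_rot: [[0.982, -0.189, 0.002], [-0.189, -0.982, 0.0], [0.002, -0.001, -1.0]]
force: [1.1, -0.6, 11.1]
opening: 0.006
grasp_force: 5.2
```

play_rows(moves=[[[0,0,0.5,0,0,0],[0,0,0,0,0,0]]])

```text
time_s: 24.25
position: [0.453, 0.1558, 0.0785]
tcp_rot: [[0.982, -0.189, 0.003], [-0.189, -0.982, 0.0], [0.003, -0.001, -1.0]]
force: [1.6, -0.4, 12.2]
opening: 0.004
grasp_force: 5.6
```

play_rows(moves=[[[0,0,-6,0,0,0],[0,0,-8,0,0,0],[0,0,-8,0,0,0],[0,0,-8,0,0,0],[0,0,-10,0,0,0]]])

```text
time_s: 24.75
position: [0.4513, 0.1556, 0.1178]
tcp_rot: [[0.982, -0.189, -0.001], [-0.189, -0.982, -0.0], [-0.001, 0.001, -1.0]]
force: [-0.2, -0.2, -0.6]
opening: 0.004
grasp_force: 0.0
```

play_rows(moves=[[[0,0,-30,0,0,0],[-10,0,-30,0,0,0],[-10,0,-30,0,0,0],[-10,40,0,0,0,0],[0,40,0,0,0,0]]])

```text
time_s: 25.25
position: [0.4066, 0.0829, 0.209]
tcp_rot: [[0.983, -0.185, 0.003], [-0.185, -0.983, -0.0], [0.003, 0.0, -1.0]]
force: [-0.7, -1.0, -0.4]
opening: 0.007
grasp_force: 0.0
```

play_rows(moves=[[[0,40,0,0,0,0],[0,40,0,0,0,0],[0,40,0,0,0,0],[0,40,0,0,0,0],[0,0,0,0,0,0]]])

```text
time_s: 25.75
position: [0.3778, -0.0789, 0.2082]
tcp_rot: [[0.981, -0.196, 0.002], [-0.196, -0.981, -0.003], [0.003, 0.002, -1.0]]
force: [-0.1, -0.5, -0.7]
opening: 0.006
grasp_force: 0.0
```

```bash
python3 look.py m press_spot tray_mid
```

```text
25.75 [ 0.3778 -0.0789  0.2082] [-0.1 -0.5 -0.7] 0.006 [-2.840e+01  1.460e+01  1.165e+02 -1.000e-01  4.870e+01  7.290e+01]
press_spot scene [(array([198.5, 184.9]), 0.87)]
press_spot top [(array([209., 242.]), 0.57)]
  tri [0.4486 0.153  0.0986]
   atz .09/.03/.011/0 [0.4546 0.171 ] [0.5224 0.2849] [0.5439 0.321 ] [0.5564 0.3418]
   atz .09/.03/.011/0 [0.4533 0.1524] [0.4611 0.1621] [0.4636 0.1651] [0.465  0.1669]
tray_mid scene []
tray_mid top []
```

The press spot is back where it started, (198,185) and (209,242), and the tray is hidden again. The lid was still shut a second after I let go, so it has latched.

```bash
python3 -c "
from rig import bot
print(bot.hand_in())"
```

```text
the job is handed in; nothing more can be done
None
```

The job is handed in: the loupe stands upright on the tray floor, the lid is latched shut, I read no more than about 12 N pressing on it, and I kept the arm clear of the bystanders.

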